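# Fit the polarising filter and hold an immersion cell in the light path

### The job

The sapphire in the glass cell is to be examined in polarised light: lift the grey polarising filter (black tab) out of the beech block, push it down into the slot in front of the polariscope's lamp until it is fully home, and let go of it. Then take the glass cell out of the block, touching only its two frosted faces and never the clear windows, and hold it upright in the open gap of the polariscope, centred on the light path, with its clear windows squarely facing the lamp and the viewing tube and clear of the instrument; finish while holding it still there. Leave the amber filter in the block, and the brass dish and the loupe where they are.

Things in the scene. Friction and masses are not known exactly. Their poses are not given: they have to be found in the camera images.
- polariser_tab (a point): Centre of the grip tab of the polarising filter (loose, 40 g): aluminium frame 46 wide (its y), 52 high, 5 thick (its x), dark grey round glass, on top a black tab 20 wide (y), 8 thick (x), 36 high. The point is 70 mm above the frame's lower edge, 18 mm below the tab's top. z up, x normal to the plate. It stands upright in a close slot 20 mm deep in the beech block; either face may look to the lamp.
- amber_tab (a point): Centre of the tab of the amber filter: same sizes and axes, orange tab, amber glass. It stands in the block's other filter slot and stays there.
- keeper_block: Beech storage block, 190 (its x) x 58 (y) x 30 high, fixed to the top. Origin: centre of its underside. Along its x: two filter slots at x = +68 and +6 mm (which filter is in which slot varies) and the well of the cell at x = -68 mm; the filters' and the cell's x axes run along its x. A torch stand 210 mm high is near, on the robot's side: pass above it.
- slot_floor (a point): Middle of the floor of the polariscope's filter slot, 44 mm above the table, 50 mm from light_path towards the lamp. x: along the light path to the lamp, normal of a seated plate; z up. The slot is 8 mm wide along x, 49 mm along y, straight to 36 mm above its floor, then flared 4 mm to each side up to 46 mm. With the filter home its tab centre is 70 mm straight above this point.
- cell_centre (a point): Centre of the glass cell (loose, 60 g), half-way up: 24 (its x) x 30 (its y) x 68 mm high, a blue stone inside, an 8 mm black stopper on top. The faces +y and -y (30 mm apart, 24 wide) are frosted white, the faces +x and -x are the clear polished windows. z up. It stands 6 mm deep in a well of the block; at the start the point is 58 mm above the table, 28 mm above the block's top.
- light_path (a point): Point on the light path in the middle of the polariscope's open gap, 70 mm above the table; the cell's centre belongs here. x: along the light path to the lamp; y level, across it; z up. The gap ends 42 mm away on either side along x (viewing tube at -x, filter slot at +x); a rail below it is 22 mm above the table.
- polariscope: Horizontal polariscope, fixed: grey base 206 (its x) x 80 x 14 mm, black lamp house at +x, black viewing tube at -x, aluminium filter slot in front of the lamp, open gap between. Origin: centre of its underside, straight below light_path. Lamp house, tube and slot reach up to 93 mm above the table, so a seated filter's tab stands 39 mm clear of them.
- brass_dish: Small round brass dish, 55 mm wide, 14 high, a bystander (loose). Origin: centre of its underside.
- loupe: Folding loupe, 26 x 64 x 15 mm, a bystander (loose). Origin: centre of its underside.

How it is judged:
On the way, in this order (a step that is already met when the one before it is completed fails the run):
1. the polarising filter is fully home in the slot in front of the lamp and released (x of polariser_tab in the frame of slot_floor between -0.004 and 0.004 m and y of polariser_tab in the frame of slot_floor between -0.004 and 0.004 m and z of polariser_tab in the frame of slot_floor between 0.067 and 0.073 m and angle between the x axis of polariser_tab and the x axis of slot_floor, either way round below 0.1 rad and angle between polariser_tab's own z axis and vertical below 0.08 rad and contact force between the fingers and polariser below 0.1 N), for 0.2 s.
2. the cell is gripped by its two frosted faces and lifted clear of the block (contact force between the fingers and cell_c0 above 1 N and contact force between the fingers and cell_c1 above 1 N and z of cell_centre in the frame of keeper_block above 0.08 m), for 0.1 s.
At the end, for the whole second after the job is handed in: Held by the fingers on both frosted faces: cell centre within 18 mm along, 6 mm across and 7 mm in height of the light path point, windows square to the path and upright within 0.12 rad, still, touching nothing of the instrument; polariser home in the slot (3 mm in height, 4 mm sideways), released (all of step 1 and contact force between the fingers and cell_c0 above 1 N and contact force between the fingers and cell_c1 above 1 N and contact force between the fingers and cell_c2 below 0.5 N and contact force between the fingers and cell_c3 below 0.5 N and x of cell_centre in the frame of light_path between -0.018 and 0.018 m and y of cell_centre in the frame of light_path between -0.006 and 0.006 m and z of cell_centre in the frame of light_path between -0.007 and 0.007 m and angle between the x axis of cell_centre and the x axis of light_path, either way round below 0.12 rad and angle between cell_centre's own z axis and vertical below 0.12 rad and contact force between cell and polariscope below 0.1 N and contact force between cell and polariser below 0.1 N and linear speed of cell below 0.02 m/s); the arm keeps its last pose, push and grip.
It fails at once if a finger presses on a clear window of the cell (contact force between the fingers and cell_c2 above 0.5 N or contact force between the fingers and cell_c3 above 0.5 N).
It fails at once if the cell is knocked against the polariscope (contact force between cell and polariscope above 8 N).
It fails at once if the amber filter is taken out of its place (distance of amber_tab from where it was at the start of the episode above 0.012 m).
It fails at once if the brass dish or the loupe is pushed away (distance of any of brass_dish, loupe from where it was at the start of the episode above 0.015 m).
It also fails if it takes over 72 s, if anything falls off the work surface, if the arm or the gripper's body presses on something with over 40 N, if the wrist force passes 120 N, or if a joint passes its speed limit or range.

### The arm

A 7-joint arm with a two-finger parallel gripper is mounted at the origin on a cart in front of the work surface, level with it; the furniture and walls round the work are solid. World frame = base frame: x ahead of the robot, y to its left, z up, the work surface at z = 0. Lengths are in m, angles in rad, forces in N, time in s.
With the tool pointing down it reaches from about 0.4 to 0.85 m from the base axis. Payload 4.5 kg.
Tool frame: the origin (TCP) lies at the very end of the fingers, on their centre line; the grasp point (between the pads) lies 19 mm behind it (r.grip_point_offset is the distance from the TCP to the grasp point, in m); z points along the fingers, y is the line along which they close (so a half turn about z gives the same grasp; the last joint's range is limited). The gripper opens to 88 mm and grips with 3 to 60 N. Pads are 18 mm wide; open, the fingers measure 123 mm over their backs; the gripper's body (75 mm by 187 mm) begins 45 mm behind the grasp point.
Start: joints at [1.366, 0.689, -0.195, 1.565, 0.157, 0.902, -0.215], TCP at [0.148, -0.607, 0.239] pointing down, gripper open.
Joint ranges: [-3.01, 3.01], [-0.46, 2.08], [-1.47, 1.51], [0.13, 2.56], [-1, 4.14], [0.04, 2.09], [-2.66, 2.66]. Speed limits (rad/s): [2.57, 2.57, 3.14, 3.14, 3.14, 3.14, 3.14].

### API

Orientations are given as a unit quaternion [x, y, z, w].
In Python, from plant import r gives the robot as it stands.
- The arm moves only by the tool carry_out, never from a script. Its argument "rows" is a list of rows, each a list of 3 entries, a list of its own where there are three numbers: the shift along the tool's x, y, z in cm, then the turn, a rotation vector about the tool's x, y, z in degrees, then the closure, from 0 (fully open) to 1 (shut). A call has 1 to 12 rows; each row is the pose to reach, as a shift and turn from the pose commanded when the call began, along the tool's axes at that moment; what a row does not reach only later rows make up. A row lasts 1/10 s, in which the tool goes at most 50 mm and 8.59 degrees, less where a joint would pass 70% of its speed; a pose out of reach is approached as far as the arm can. A call with a gripper value outside its range is refused whole. The fingers move at their own pace and stop on an object; "newtons" is the grip in N (left out, the last holds). Time passes only in rows, so rows that repeat a pose let the fingers close. It gives the time, the measured TCP pose, the force, the opening and the grip force at its end, in the units of the state.
- r.get_state(): the state, without advancing time (a new reading comes with each control period).
- r.snapshot(name): name is "side" or "top" or "wrist"; returns a dict with "image" (480x640x3 uint8, red, green, blue), "fx", "fy", "cx", "cy" (pixels), "pose" (4x4, takes a point from camera to world coordinates). Camera axes: x right, y up, looking along -z (the intrinsics and any distortion apply to the point x, -y, -z); pixel columns grow to the right and rows downward; lengths in m; the calibration is good to about 2 mm. A picture is of the moment at which its call begins. There is no depth.
- r.finish_job(): hands the job in; it is judged then, once.
The state is a dict: "clock": time; "q": joint angles; "qd": joint speeds; "joint_torque": joint torques, N m; "tool_pos": TCP position; "eef_rot": TCP orientation; "contact_force": force on the tool from outside, world axes, zero at the start; "moment": the same for the moment, N m; "opening": opening from 0.0 (shut) to 1.0 (fully open); "finger_force": force on a finger pad.
Only numpy, scipy, OpenCV 4.12 (cv2) and the standard library are available. Lean on these libraries where they do the work, as an engineer would, in place of code of your own. Each camera call takes 0.05 s, during which the arm holds its last target. There are 200 camera calls.

## Working session

There is one attempt and no reset: what is moved stays moved. The work goes in short steps, Python scripts to look and compute and a tool call to move; the robot and the scene stay as the last step left them, time stands still between calls to the robot, and variables do not carry over. Pictures are saved under pics/ and viewed, at most 10 in all, crops included, and the job is handed in when it is done.

Besides the shell and the picture viewer there is one more tool, called as a command line: name --argument value ..., lists and objects as JSON in quotes. carry_out: Moves the arm, as the interface text tells. Its arguments: {"type":"object","properties":{"rows":{"type":"array"},"newtons":{"type":"number"}},"required":["rows"]}

```bash
mkdir -p pics; ls; python3 - <<'E'
from plant import r
import cv2,numpy as np
s=r.get_state(); print({k:np.round(s[k],3) for k in s}, r.grip_point_offset)
for n in("top","side"):
    d=r.snapshot(n); cv2.imwrite(f"pics/{n}0.png",d["image"][:,:,::-1]); print(n,{k:(np.round(d[k],4).tolist()) for k in d if k!="image"})
E
```

```text
pics
{'clock': np.float64(0.0), 'q': array([ 1.366,  0.69 , -0.195,  1.566,  0.157,  0.902, -0.215]), 'qd': array([-0.001, -0.001,  0.001,  0.   ,  0.001,  0.   , -0.002]), 'joint_torque': array([ 0.0000e+00, -5.2756e+01, -1.2670e+00, -1.5343e+01, -5.3000e-02,
        7.0000e-03,  0.0000e+00]), 'tool_pos': array([ 0.148, -0.607,  0.238]), 'eef_rot': array([ 0.993,  0.119, -0.   , -0.001]), 'contact_force': array([ 0.056,  0.609, -0.684]), 'moment': array([-0.065,  0.005, -0.028]), 'finger_force': np.float64(0.0), 'opening': np.float64(0.999)} 0.0187
top {'fx': 520.3558, 'fy': 520.3558, 'cx': 316.9463, 'cy': 246.6551, 'pose': [[-0.0012, 0.9956, -0.0941, 0.3893], [-1.0, -0.0013, -0.0003, 0.0446], [-0.0004, 0.0941, 0.9956, 1.3383], [0.0, 0.0, 0.0, 1.0]]}
side {'fx': 583.2988, 'fy': 583.2988, 'cx': 310.6897, 'cy': 241.934, 'pose': [[0.9882, 0.0728, -0.1349, 0.3165], [-0.1522, 0.3607, -0.9202, -1.1497], [-0.0184, 0.9298, 0.3675, 0.5398], [0.0, 0.0, 0.0, 1.0]]}
```

View pics/top0.png

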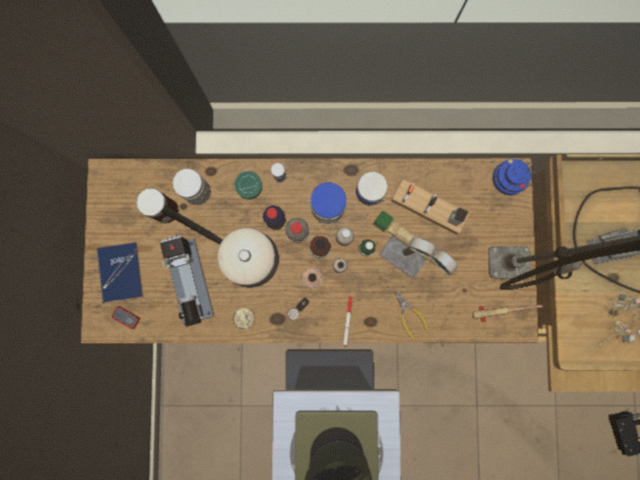

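View pics/side0.png

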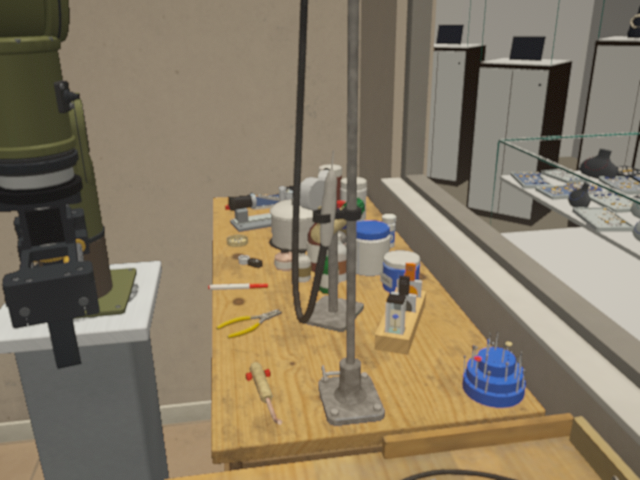

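The top view shows the block at about px (430,206), running from upper left to lower right. The polariscope is at (187,280), the torch stand at (415,255) and the lamp on a tall arm at (245,255). I'll zoom in on the block and the polariscope.

```bash
python3 - <<'E'
import cv2,numpy as np
a=cv2.imread("pics/top0.png")
A=cv2.resize(a[165:245,380:480],None,fx=6,fy=6,interpolation=cv2.INTER_CUBIC)[:, :600]
B=cv2.resize(a[225:335,145:225],None,fx=5,fy=5,interpolation=cv2.INTER_CUBIC)
b=np.zeros((600,400,3),np.uint8); b[:550,:400]=B
c=np.zeros((600,400,3),np.uint8); 
A=cv2.resize(a[170:240,388:472],(400,333),interpolation=cv2.INTER_CUBIC); c[:333]=A
s=cv2.imread("pics/side0.png"); c[340:600,:]=cv2.resize(s[260:358,370:521],(400,260),interpolation=cv2.INTER_CUBIC)
cv2.imwrite("pics/crop0.png",np.hstack([b,c]))
E
```

```text
(no output)
```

View pics/crop0.png

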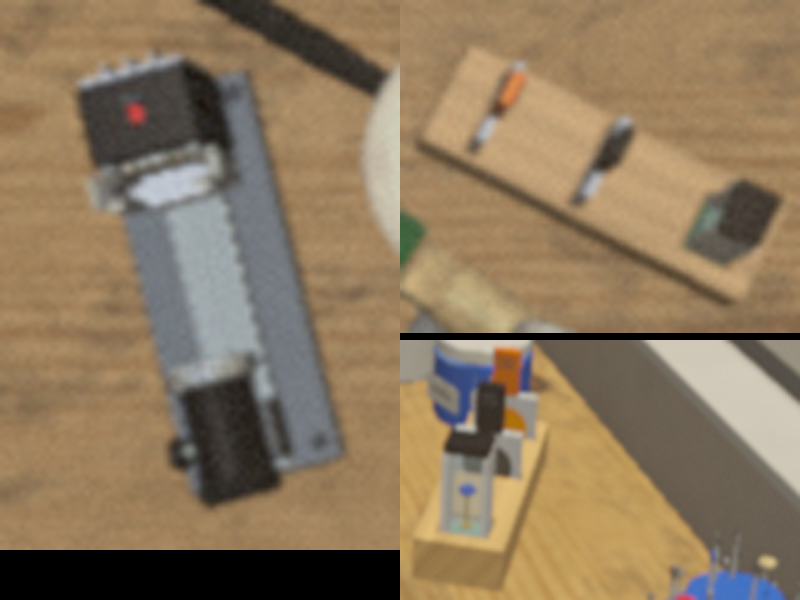

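Orange tab (amber) is at px ~(410,188) and the black tab (polariser) at ~(431,202), so the block's +x points to the upper left. The cell is at lower right. The polariscope's lamp is at the top of the crop and the tube at the bottom.

```bash
cat > h.py <<'E'
import numpy as np, cv2
from plant import r
from scipy.spatial.transform import Rotation as R
def px2w(d,uv,z):
    P=np.array(d["pose"]); uv=np.atleast_2d(uv).astype(float)
    c=np.c_[(uv[:,0]-d["cx"])/d["fx"],-(uv[:,1]-d["cy"])/d["fy"],-np.ones(len(uv))]@P[:3,:3].T
    o=P[:3,3]; return o+c*((z-o[2])/c[:,2])[:,None]
def w2px(d,X):
    P=np.array(d["pose"]); c=(np.atleast_2d(X)-P[:3,3])@P[:3,:3]
    return np.c_[d["cx"]+d["fx"]*c[:,0]/-c[:,2],d["cy"]-d["fy"]*c[:,1]/-c[:,2]]
def tool():
    s=r.get_state(); return np.array(s["tool_pos"]),R.from_quat(s["eef_rot"])
def go(p,yaw=None):
    """shift (cm, tool axes) and turn (deg) to TCP p, straight down with tool y axis at world yaw (rad, mod pi)"""
    t,Q=tool(); sh=Q.inv().apply(np.array(p)-t)*100
    out=[np.round(sh,2)]
    if yaw is not None:
        y=np.array([np.cos(yaw),np.sin(yaw),0]); 
        if y@Q.as_matrix()[:,1]<0: y=-y
        z=np.array([0,0,-1.]); M=np.c_[np.cross(y,z),y,z]
        out.append(np.round(np.degrees((Q.inv()*R.from_matrix(M)).as_rotvec()),2))
    return out
E
python3 - <<'E'
from h import *
d=r.snapshot("top")
a=lambda u,v:(388+(u-400)/4.762,170+v/4.762)
b=lambda u,v:(145+u/5,225+v/5)
C=px2w(d,[a(475,47),a(420,140),a(735,298),a(783,200)],.03); print("block",C.round(4))
print("ctr",C.mean(0).round(4),"dims",np.linalg.norm(C[0]-C[3]),np.linalg.norm(C[0]-C[1]))
x=(C[0]+C[1]-C[2]-C[3]);print("yaw",np.degrees(np.arctan2(x[1],x[0])))
print("tabs blk/amb top", px2w(d,[a(627,120),a(518,68)],.098).round(3), "cell top",px2w(d,[a(750,213)],.096).round(3))
B=px2w(d,[b(245,72),b(343,455)],.014); x=B[0]-B[1];L=np.linalg.norm(x); x/=L; y=np.cross([0,0,1],x)
print("base",B.round(4),L,np.degrees(np.arctan2(x[1],x[0])),"ctr",(B.mean(0)+.04*y).round(4))
T=px2w(d,[b(78,85),b(185,60),b(105,165)],.093);print("lamp",T.round(4))
E
```

```text
block [[ 0.6841 -0.1771  0.03  ]
 [ 0.6335 -0.1468  0.03  ]
 [ 0.5482 -0.313   0.03  ]
 [ 0.6009 -0.34    0.03  ]]
ctr [ 0.6167 -0.2442  0.03  ] dims 0.18296393673913947 0.05891130445044732
yaw 62.88216129538463
tabs blk/amb top [[ 0.631 -0.242  0.098]
 [ 0.658 -0.187  0.098]] cell top [[ 0.584 -0.304  0.096]]
base [[0.5335 0.3597 0.014 ]
 [0.3389 0.3062 0.014 ]] 0.20181789790006868 15.392827572115324 ctr [0.4256 0.3715 0.014 ]
lamp [[0.5187 0.4212 0.093 ]
 [0.5307 0.3699 0.093 ]
 [0.4801 0.4072 0.093 ]]
```

```bash
python3 - <<'E'
from h import *
d=r.snapshot("top"); e=r.snapshot("side"); im=e["image"][:,:,::-1].copy()
for z,c in((0.0,(0,0,255)),(.1,(0,255,0)),(.2,(255,0,0)),(.3,(255,255,0))):
    # where top-view pot/arm/torch points project if at height z
    for uv in((245,255),(152,203),(190,240),(415,250)):
        p=w2px(e,px2w(d,uv,z))[0].astype(int); print(uv,z,px2w(d,uv,z).round(3)[0,:2],p)
        cv2.circle(im,tuple(p),1,c,-1)
cv2.imwrite("pics/s1.png",cv2.resize(im[150:350,200:440],None,fx=3.3,fy=3,interpolation=cv2.INTER_CUBIC)[:, :800])
E
```

```text
(245, 255) 0.0 [0.494 0.231] [301 238]
(152, 203) 0.0 [0.63  0.474] [335 206]
(190, 240) 0.0 [0.533 0.373] [307 219]
(415, 250) 0.0 [ 0.507 -0.208] [339 321]
(245, 255) 0.1 [0.486 0.217] [297 203]
(152, 203) 0.1 [0.612 0.442] [331 176]
(190, 240) 0.1 [0.523 0.349] [304 187]
(415, 250) 0.1 [ 0.498 -0.189] [333 268]
(245, 255) 0.2 [0.479 0.203] [294 164]
(152, 203) 0.2 [0.594 0.41 ] [326 144]
(190, 240) 0.2 [0.512 0.324] [300 152]
(415, 250) 0.2 [ 0.489 -0.17 ] [326 214]
(245, 255) 0.3 [0.471 0.189] [290 124]
(152, 203) 0.3 [0.576 0.378] [321 109]
(190, 240) 0.3 [0.501 0.3  ] [297 115]
(415, 250) 0.3 [ 0.48  -0.151] [318 157]
```

View pics/s1.png

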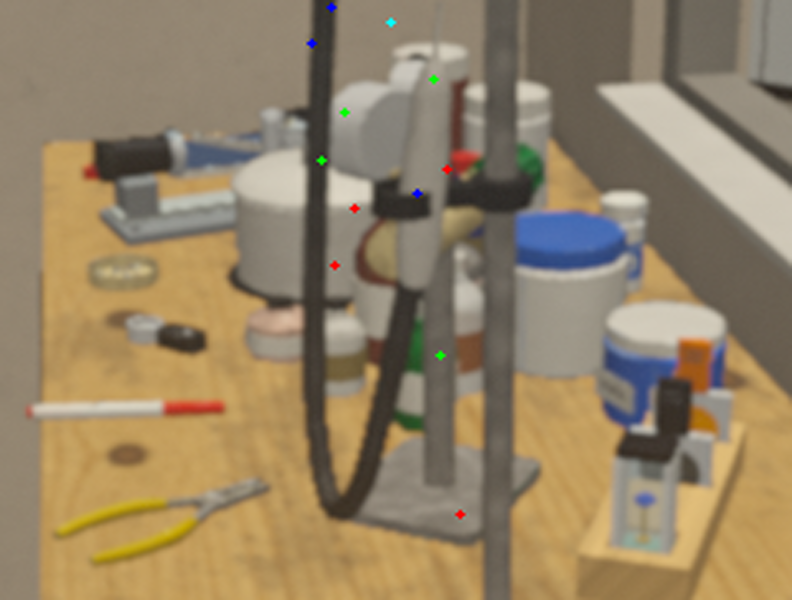

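The white pot near the polariscope is about 0.11 m high. A tall rod with a hanging hose (side px 350, top base (510,262)) stands near the approach path. I'll triangulate both before moving.

```bash
python3 - <<'E'
from h import *
d=r.snapshot("top"); e=r.snapshot("side")
for uv in((503,287),(550,265),(595,242),(548,248),(425,248),(450,266)):
    for z in np.arange(0,.71,.1):
        X=px2w(d,uv,z); print(uv,round(z,1),X[0,:2].round(3),w2px(e,X)[0].astype(int))
# side-view ray of torch stand top(331,168) and rod base (350,395)
print(px2w(e,(350,400),.0).round(3),px2w(e,(331,172),.21).round(3),px2w(e,(335,312),.0).round(3))
E
```

```text
(503, 287) 0.0 [ 0.411 -0.432] [306 399]
(503, 287) 0.1 [ 0.41  -0.396] [300 329]
(503, 287) 0.2 [ 0.408 -0.361] [294 258]
(503, 287) 0.3 [ 0.406 -0.325] [288 186]
(503, 287) 0.4 [ 0.405 -0.289] [282 114]
(503, 287) 0.5 [ 0.403 -0.254] [276  41]
(503, 287) 0.6 [ 0.401 -0.218] [270 -32]
(503, 287) 0.7 [ 0.4   -0.183] [ 263 -106]
(550, 265) 0.0 [ 0.468 -0.555] [362 452]
(550, 265) 0.1 [ 0.462 -0.51 ] [351 369]
(550, 265) 0.2 [ 0.456 -0.465] [340 286]
(550, 265) 0.3 [ 0.45 -0.42] [329 204]
(550, 265) 0.4 [ 0.444 -0.376] [318 123]
(550, 265) 0.5 [ 0.438 -0.331] [308  43]
(550, 265) 0.6 [ 0.432 -0.286] [297 -36]
(550, 265) 0.7 [ 0.427 -0.241] [ 286 -115]
(595, 242) 0.0 [ 0.527 -0.674] [438 518]
(595, 242) 0.1 [ 0.517 -0.62 ] [418 417]
(595, 242) 0.2 [ 0.506 -0.566] [399 319]
(595, 242) 0.3 [ 0.496 -0.513] [381 225]
(595, 242) 0.4 [ 0.486 -0.459] [363 133]
(595, 242) 0.5 [ 0.475 -0.405] [346  45]
(595, 242) 0.6 [ 0.465 -0.352] [330 -40]
(595, 242) 0.7 [ 0.455 -0.298] [ 313 -123]
(548, 248) 0.0 [ 0.511 -0.552] [394 446]
(548, 248) 0.1 [ 0.502 -0.507] [381 364]
(548, 248) 0.2 [ 0.493 -0.463]
[... 245 characters left out ...]
34] [345 327]
(425, 248) 0.1 [ 0.503 -0.213] [338 274]
(425, 248) 0.2 [ 0.494 -0.192] [330 218]
(425, 248) 0.3 [ 0.484 -0.172] [323 159]
(425, 248) 0.4 [ 0.475 -0.151] [315  99]
(425, 248) 0.5 [ 0.466 -0.13 ] [306  37]
(425, 248) 0.6 [ 0.457 -0.109] [297 -27]
(425, 248) 0.7 [ 0.448 -0.088] [288 -95]
(450, 266) 0.0 [ 0.465 -0.297] [326 348]
(450, 266) 0.1 [ 0.46  -0.272] [320 290]
(450, 266) 0.2 [ 0.454 -0.246] [313 230]
(450, 266) 0.3 [ 0.448 -0.221] [306 168]
(450, 266) 0.4 [ 0.443 -0.195] [299 104]
(450, 266) 0.5 [ 0.437 -0.17 ] [292  38]
(450, 266) 0.6 [ 0.431 -0.144] [284 -29]
(450, 266) 0.7 [ 0.426 -0.118] [277 -98]
[[ 0.475 -0.443  0.   ]] [[0.545 0.082 0.21 ]] [[ 0.505 -0.171  0.   ]]
```

carry_out --rows '[[[18.6, -25, -9], [0, 0, 0], 0], [[18.6, -25, -9], [0, 0, 0], 0], [[18.6, -25, -9], [0, 0, 0], 0], [[18.6, -25, -9], [0, 0, 0], 0], [[18.6, -25, -9], [0, 0, 0], 0], [[18.6, -25, -9], [0, 0, 0], 0], [[18.6, -25, -9], [0, 0, 0], 0], [[18.6, -25, -9], [0, 0, 0], 0], [[40.8, -40, -11], [0, 0, 0], 0], [[40.8, -40, -11], [0, 0, 0], 0], [[40.8, -40, -11], [0, 0, 0], 0], [[40.8, -40, -11], [0, 0, 0], 0]]'

```text
clock: 1.55
tool_pos: [0.4045, -0.1729, 0.3436]
eef_rot: [0.993, 0.118, -0.0, 0.0]
contact_force: [1.8, -0.8, -0.0]
opening: 0.999
finger_force: 0.0
```

```bash
python3 -c "
from h import *
print(tool()[0], go([.45,-.12,.35],np.radians(62.9)),go([.60,-.24,.33],np.radians(62.9)))"
```

```text
[ 0.40448181 -0.17293025  0.34356668] [array([ 5.66, -4.08, -0.65]), array([ 5.000e-02, -1.000e-02,  4.062e+01])] [array([17.44, 11.09,  1.36]), array([ 5.000e-02, -1.000e-02,  4.062e+01])]
```

carry_out --rows '[[[5.7, -4, -0.6], [0, 0, 8], 0.5], [[5.7, -4, -0.6], [0, 0, 16], 0.5], [[17.4, 11, 1.4], [0, 0, 24], 0.5], [[17.4, 11, 1.4], [0, 0, 32], 0.5], [[17.4, 11, 1.4], [0, 0, 40.6], 0.5], [[17.4, 11, 1.4], [0, 0, 40.6], 0.5], [[17.4, 11, 1.4], [0, 0, 40.6], 0.5], [[17.4, 11, 1.4], [0, 0, 40.6], 0.5], [[17.4, 11, 1.4], [0, 0, 40.6], 0.5]]'

```text
clock: 2.45
tool_pos: [0.5977, -0.2384, 0.3294]
eef_rot: [0.973, -0.233, -0.001, -0.0]
contact_force: [-0.0, -0.9, 0.7]
opening: 0.501
finger_force: 0.0
```

```bash
python3 -c "
from h import *
d=r.snapshot('wrist'); cv2.imwrite('pics/w1.png',d['image'][:,:,::-1]); np.savez('w1',**d); print(tool()[0],np.round(d['pose'],3))"
```

```text
[ 0.59781464 -0.23803031  0.32992623] [[-0.452  0.851  0.269  0.667]
 [-0.892 -0.431 -0.136 -0.274]
 [-0.    -0.302  0.953  0.474]
 [ 0.     0.     0.     1.   ]]
```

View pics/w1.png

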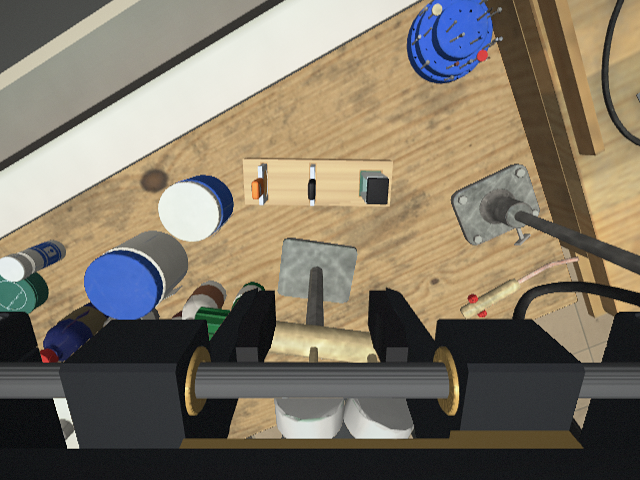

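The wrist view shows the block level in the image with corners about (243,159), (392,160), (392,206) and (243,205). The orange tab is at (257,188), the black tab at (312,188) and the cell stopper at (376,190). The torch stand sits below it at (317,280).

```bash
python3 - <<'E'
from h import *
d=dict(np.load('w1.npz')); im=d['image']; hsv=cv2.cvtColor(im,cv2.COLOR_RGB2HSV)
sub=lambda m:(np.argwhere(m[150:215,235:400])[:,::-1]+[235,150])
beech=(hsv[...,0]>8)&(hsv[...,0]<25)&(hsv[...,2]>170)&(hsv[...,1]<140)
dark=(im.max(2)<55); 
n,l,st,c=cv2.connectedComponentsWithStats(dark[150:215,235:400].astype(np.uint8))
for i in range(1,n):
    if st[i,4]>20: print('dark',st[i]+[235,150,0,0,0],(c[i]+[235,150]).round(1))
o=(hsv[...,0]<14)&(hsv[...,1]>170)&(hsv[...,2]>150); p=sub(o); print('orange',p.min(0),p.max(0),p.mean(0))
cv2.imwrite('pics/w1c.png',cv2.resize(im[150:215,235:400,::-1],None,fx=4.8,fy=4.8,interpolation=cv2.INTER_CUBIC))
C=px2w(d,[(243,159),(243,205.5),(392.5,206),(392,160)],.03);print(C.round(4),C.mean(0),np.linalg.norm(C[0]-C[3]),np.linalg.norm(C[0]-C[1]))
x=C[0]+C[1]-C[2]-C[3];print(np.degrees(np.arctan2(x[1],x[0])))
E
```

```text
dark [308 179   8  20 105] [311.4 188.9]
dark [366 178  23  26 480] [377.4 191.4]
orange [252 181] [258 198] [255.18181818 190.32727273]
[[ 0.6855 -0.1729  0.03  ]
 [ 0.6345 -0.1425  0.03  ]
 [ 0.5455 -0.3169  0.03  ]
 [ 0.5998 -0.3396  0.03  ]] [ 0.61630715 -0.24294072  0.03      ] 0.18742717245947785 0.059421208282885954
62.87112731432401
```

View pics/w1c.png

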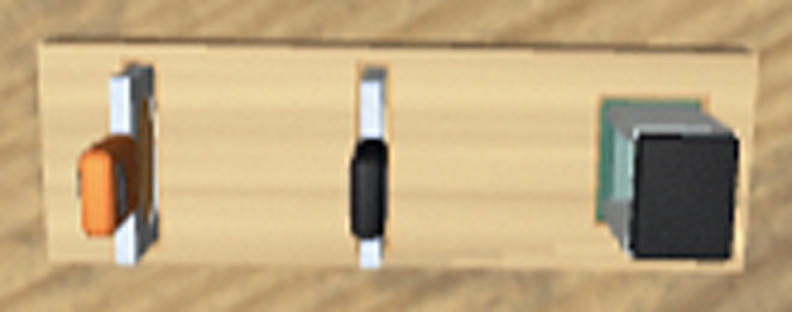

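```bash
python3 - <<'E'
from h import *
from scipy.optimize import least_squares
d=dict(np.load('w1.npz'))
uv=lambda u,v:(235+u/4.8,150+v/4.8)
obs=np.array([uv(40,43),uv(757,52),uv(742,268),uv(48,262)])
# block top corners, cell stopper top corners, polariser frame ends top
def pts(b):
    R2=np.array([[np.cos(b[2]),-np.sin(b[2])],[np.sin(b[2]),np.cos(b[2])]])
    f=lambda P:np.c_[np.array(P)[:,:2]@R2.T+b[:2],np.array(P)[:,2]]
    return f
top=[(.095,-.029,.03),(-.095,-.029,.03),(-.095,.029,.03),(.095,.029,.03)]
fs=[(.006,-.023,.062),(.006,.023,.062)]
b0=[.616,-.243,np.radians(62.9)]
g=lambda b:(w2px(d,pts(b)(top))-obs).ravel()
s=least_squares(g,b0); b=s.x; print(b[:2],np.degrees(b[2]),g(b).round(1))
back=lambda P:((w2px(d,pts(b)(P))-[235,150])*4.8).round(0).tolist()
print('frame ends',back(fs),'tab top corners',back([(.006+i*.004,j*.01,.098) for i in(-1,1) for j in(-1,1)]))
print('stopper',back([(-.068+i*.012,j*.015,.092) for i in(-1,1) for j in(-1,1)]))
tb=px2w(d,[uv(369,185)],.098); print('tab top',tb, 'model',pts(b)([(.006,0,.098)]),'cell',pts(b)([(-.068,0,.058)]))
E
```

```text
[ 0.61632856 -0.24303789] 62.50238813426449 [-1.   0.   0.6 -0.1  0.5  0.3 -0.1 -0.1]
frame ends [[372.0, 81.0], [371.0, 267.0]] tab top corners [[385.0, 155.0], [385.0, 242.0], [350.0, 154.0], [350.0, 242.0]]
stopper [[744.0, 133.0], [735.0, 263.0], [639.0, 132.0], [632.0, 261.0]]
tab top [[ 0.62171294 -0.23944832  0.098     ]] model [[ 0.61909883 -0.23771571  0.098     ]] cell [[ 0.58493216 -0.30335593  0.058     ]]
```

```bash
python3 -c "
from h import *
print(go([.6191,-.2377,.12],np.radians(62.5)),go([.6191,-.2377,.0665],np.radians(62.5)))"
```

```text
[array([ 1.89, -0.99, 20.99]), array([-0.  ,  0.03,  0.61])] [array([ 1.9 , -0.99, 26.34]), array([-0.  ,  0.03,  0.61])]
```

carry_out --rows '[[[1.9, -1.0, 4], [0, 0, 0.6], 0.6], [[1.9, -1.0, 8], [0, 0, 0.6], 0.6], [[1.9, -1.0, 12], [0, 0, 0.6], 0.6], [[1.9, -1.0, 16], [0, 0, 0.6], 0.6], [[1.9, -1.0, 20], [0, 0, 0.6], 0.6], [[1.9, -1.0, 21], [0, 0, 0.6], 0.6], [[1.9, -1.0, 21], [0, 0, 0.6], 0.6], [[1.9, -1.0, 21], [0, 0, 0.6], 0.6]]'

```text
clock: 3.3
tool_pos: [0.6215, -0.2384, 0.122]
eef_rot: [0.971, -0.238, 0.002, 0.0]
contact_force: [0.0, 0.3, 0.8]
opening: 0.402
finger_force: 0.0
```

```bash
python3 -c "
from h import *
d=r.snapshot('wrist'); cv2.imwrite('pics/w2.png',d['image'][100:,:,::-1]); np.savez('w2',**d); print(tool()[0],r.get_state()['contact_force'],go([.6191,-.2377,.0665],np.radians(62.5)))"
```

```text
[ 0.62183532 -0.23862077  0.12235453] [ 0.04577658  0.40881141 -0.60598586] [array([-0.31,  0.05,  5.58]), array([-0.05, -0.26, -0.01])]
```

View pics/w2.png

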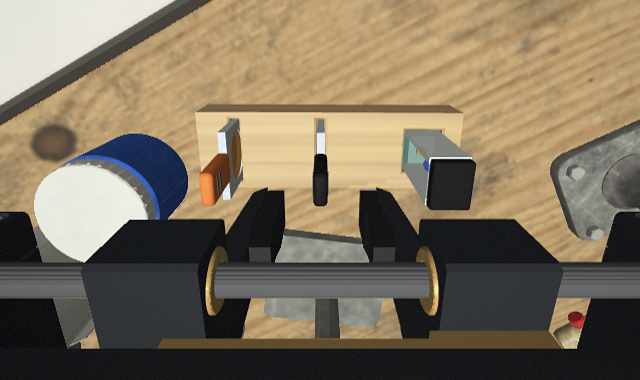

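Black tab at (320,180) in the crop is midway between the fingertips (265 and 378), so I'm descending.

carry_out --rows '[[[-0.3, 0, 2], [0, 0, 0], 0.6], [[-0.3, 0, 4], [0, 0, 0], 0.6], [[-0.3, 0, 5.6], [0, 0, 0], 0.6], [[-0.3, 0, 5.6], [0, 0, 0], 0.6], [[-0.3, 0, 5.6], [0, 0, 0], 0.6], [[-0.3, 0, 5.6], [0, 0, 0], 1], [[-0.3, 0, 5.6], [0, 0, 0], 1], [[-0.3, 0, 5.6], [0, 0, 0], 1], [[-0.3, 0, 5.6], [0, 0, 0], 1], [[-0.3, 0, 5.6], [0, 0, 0], 1], [[-0.3, 0, 5.6], [0, 0, 0], 1]]' --newtons 20

```text
clock: 4.45
tool_pos: [0.6178, -0.2369, 0.0641]
eef_rot: [0.971, -0.238, 0.0, 0.0]
contact_force: [-0.2, 0.2, 3.9]
opening: 0.09
finger_force: 20.0
```

carry_out --rows '[[[0, 0, -1.5], [0, 0, 0], 1], [[0, 0, -3.5], [0, 0, 0], 1], [[0, 0, -7], [0, 0, 0], 1], [[0, 0, -11.5], [0, 0, 0], 1], [[0, 0, -16], [0, 0, 0], 1], [[0, 0, -21], [0, 0, 0], 1], [[0, 0, -26], [0, 0, 0], 1], [[0, 0, -26], [0, 0, 0], 1], [[0, 0, -26], [0, 0, 0], 1]]'

```text
clock: 5.35
tool_pos: [0.6176, -0.237, 0.3257]
eef_rot: [0.971, -0.238, 0.001, 0.0]
contact_force: [-0.9, 0.2, -0.7]
opening: 0.085
finger_force: 20.0
```

```bash
python3 -c "
from h import *
s=r.get_state();print(tool()[0],s['opening'],s['q'].round(2),go([.60,.05,.32],np.radians(62.5)),go([.474,.40,.32],np.radians(15.4)))"
```

```text
[ 0.61763927 -0.23695123  0.32565418] 0.08474976735096028 [ 0.35  0.66 -0.11  1.33  0.07  1.15 -1.81] [array([-14.83, -24.63,   0.53]), array([-0.02, -0.17, -0.02])] [array([-42.17, -49.85,   0.46]), array([-0.09, -0.15, 47.08])]
```

carry_out --rows '[[[-3, -4.9, 0], [0, 0, -8], 1], [[-6, -9.8, 0], [0, 0, -16], 1], [[-9, -14.7, 0], [0, 0, -24], 1], [[-12, -19.7, 0], [0, 0, -32], 1], [[-14.8, -24.6, 0], [0, 0, -40], 1], [[-18, -27.5, 0], [0, 0, -48], 1], [[-21, -30.5, 0], [0, 0, -56], 1], [[-24, -33.5, 0], [0, 0, -64], 1], [[-27, -36.5, 0], [0, 0, -72], 1], [[-30, -39.5, 0], [0, 0, -80], 1], [[-33, -42, 0], [0, 0, -88], 1], [[-36, -45, 0], [0, 0, -96], 1]]'

```text
clock: 6.55
tool_pos: [0.5042, 0.3289, 0.3218]
eef_rot: [0.825, 0.565, -0.002, 0.001]
contact_force: [0.1, -0.8, 0.5]
opening: 0.091
finger_force: 20.0
```

```bash
python3 -c "
from h import *
s=r.get_state();print(tool()[0],s['opening'],s['q'].round(2),go([.466,.355,.31],np.radians(15.4)))"
```

```text
[0.50420569 0.32886196 0.32180352] 0.0908213083468302 [-0.34  0.62 -0.57  1.51  0.35  1.12 -1.35] [array([ 1.06, -4.5 ,  1.18]), array([ -0.17,   0.21, -36.54])]
```

carry_out --rows '[[[0.5, -2, 1], [0, 0, -8], 1], [[1.0, -4.5, 1], [0, 0, -16], 1], [[1.0, -4.5, 1.2], [0, 0, -24], 1], [[1.0, -4.5, 1.2], [0, 0, -32], 1], [[1.0, -4.5, 1.2], [0, 0, -36.5], 1], [[1.0, -4.5, 1.2], [0, 0, -36.5], 1], [[1.0, -4.5, 1.2], [0, 0, -36.5], 1], [[1.0, -4.5, 1.2], [0, 0, -36.5], 1]]'

```text
clock: 7.35
tool_pos: [0.4677, 0.354, 0.311]
eef_rot: [0.609, 0.793, -0.001, -0.0]
contact_force: [0.2, -0.3, -1.0]
opening: 0.088
finger_force: 20.0
```

```bash
python3 -c "
from h import *
d=r.snapshot('wrist'); cv2.imwrite('pics/w3.png',d['image'][:,:,::-1]); np.savez('w3',**d); print(tool()[0],tool()[1].as_quat(),r.get_state()['opening'])"
```

```text
[0.46774011 0.35416654 0.31119346] [ 6.09261174e-01  7.92969477e-01 -4.78002234e-04  4.87408944e-05] 0.0896740234602924
```

View pics/w3.png

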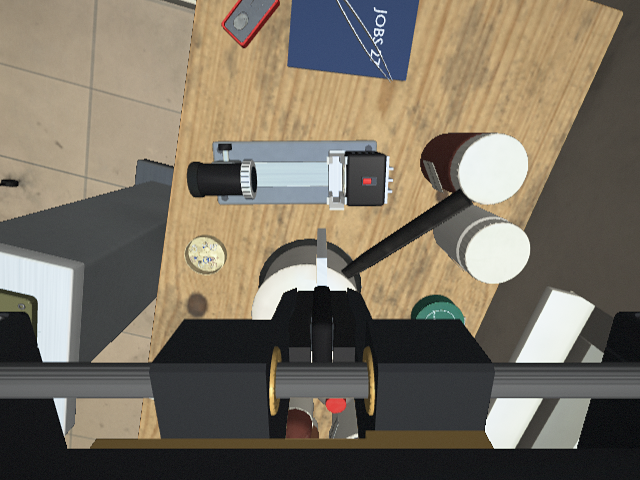

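The polariscope is level in the image. Its base runs about (213,140)–(377,208), with the slot at about (336,180), tube at left and lamp at right. The held filter is edge-on at (321,255). I'll take one magnified crop for exact corners.

```bash
python3 -c "
import cv2
a=cv2.imread('pics/w3.png')[132:220,182:404]
a=cv2.resize(a,None,fx=3.6,fy=3.6,interpolation=cv2.INTER_CUBIC);cv2.imwrite('pics/w3c.png',a);print(a.shape)"
```

```text
(317, 799, 3)
```

View pics/w3c.png

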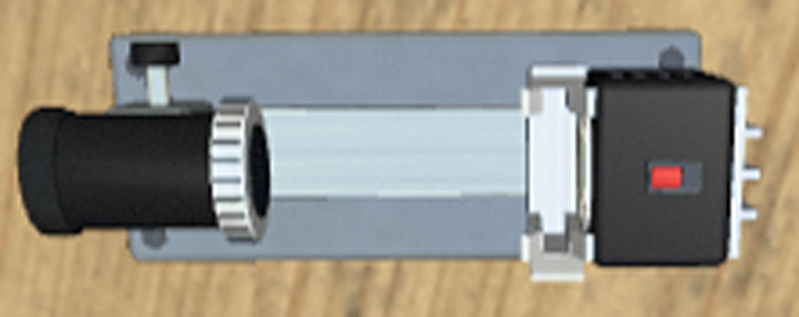

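```bash
cat > fit.py <<'E'
from h import *
from scipy.optimize import least_squares
d=dict(np.load('w3.npz'))
uv=lambda u,v:(182+u/3.6,132+v/3.6)
def fr(b,P):
    R2=np.array([[np.cos(b[2]),-np.sin(b[2])],[np.sin(b[2]),np.cos(b[2])]]); P=np.atleast_2d(P)
    return np.c_[P[:,:2]@R2.T+b[:2],P[:,2]]
px=lambda b,P:(w2px(d,fr(b,P))-[182,132])*3.6
corn=[(-.103,.04,.014),(.103,.04,.014),(-.103,-.04,.014)]
obs=np.array([(112,33),(701,33),(134,262)])
e=lambda b:(px(b,corn)-obs).ravel()
s=least_squares(e,[.4256,.3715,.27]); b=s.x
E
python3 - <<'E'
from fit import *
print(b[:2],np.degrees(b[2]),e(b).round(1))
for n,P in dict(mouth=[(.05+i*.008,j*.0285,.09) for i in(-1,1) for j in(-1,1)],straight=[(.05+i*.004,j*.0245,.08) for i in(-1,1) for j in(-1,1)],floor=[(.05+i*.004,j*.0245,.044) for i in(-1,1) for j in(-1,1)],axis93=[(.042,0,.093),(.08,0,.093)],axis22=[(-.042,0,.022),(.042,0,.022)],rail=[(-.042,0,.022)]).items(): print(n,px(b,P).round(0).tolist())
print("slot",fr(b,[(.05,0,.044)]))
# independent: bracket ears mid and lamp corners at z=.093
for u,v in((558,172),(600,80),(597,265),(560,65),(558,280)): 
    X=px2w(d,uv(u,v),.093)[0]; c,s_=np.cos(b[2]),np.sin(b[2]); q=X[:2]-b[:2]; print((u,v),(c*q[0]+s_*q[1]).round(4),(-s_*q[0]+c*q[1]).round(4))
E
```

```text
[0.42900783 0.37383925] 15.132427781884598 [-4.4  0.5  8.7 -1.2 -4.5  2.1]
mouth [[536.0, 275.0], [537.0, 79.0], [589.0, 275.0], [593.0, 79.0]]
straight [[548.0, 256.0], [550.0, 91.0], [574.0, 256.0], [577.0, 91.0]]
floor [[544.0, 235.0], [546.0, 84.0], [568.0, 235.0], [570.0, 84.0]]
axis93 [[537.0, 181.0], [667.0, 181.0]]
axis22 [[288.0, 154.0], [531.0, 153.0]]
rail [[288.0, 154.0]]
slot [[0.47727409 0.3868918  0.044     ]]
(558, 172) 0.0482 0.0026
(600, 80) 0.0598 0.0285
(597, 265) 0.0601 -0.0248
(560, 65) 0.0484 0.0326
(558, 280) 0.0485 -0.0293
```

```bash
python3 -c "
from h import *
print(go([.4758,.386,.17],np.radians(15.2)))"
```

```text
[array([ 2.88,  1.61, 14.12]), array([-0.04,  0.04, -0.27])]
```

carry_out --rows '[[[2.9, 1.6, 0], [0, 0, -0.3], 1], [[2.9, 1.6, 4], [0, 0, -0.3], 1], [[2.9, 1.6, 8], [0, 0, -0.3], 1], [[2.9, 1.6, 12], [0, 0, -0.3], 1], [[2.9, 1.6, 14.1], [0, 0, -0.3], 1], [[2.9, 1.6, 14.1], [0, 0, -0.3], 1], [[2.9, 1.6, 14.1], [0, 0, -0.3], 1], [[2.9, 1.6, 14.1], [0, 0, -0.3], 1]]'

```text
clock: 8.2
tool_pos: [0.4765, 0.3877, 0.1724]
eef_rot: [0.607, 0.795, 0.002, 0.0]
contact_force: [0.1, 0.1, -0.5]
opening: 0.091
finger_force: 20.0
```

```bash
python3 -c "
from h import *
d=r.snapshot('wrist'); np.savez('w4',**d); print(tool()[0],r.get_state()['opening'],go([.4758,.386,.12],np.radians(15.2)))
t,Q=tool()
for q in((0,-.0025,.054),(0,.0025,.054),(-.0215,0,.054),(.0245,0,.054)): print(q,w2px(d,t+Q.apply(q)).round(0))
a=d['image'][100:340,180:460,::-1]; cv2.imwrite('pics/w4.png',cv2.resize(a,None,fx=2.5,fy=2.5,interpolation=cv2.INTER_CUBIC))"
```

```text
[0.4765486 0.3876272 0.1724263] 0.08784516870610759 [array([-0.15, -0.13,  5.24]), array([ 0.16, -0.1 ,  0.06])]
(0, -0.0025, 0.054) [[318. 266.]]
(0, 0.0025, 0.054) [[326. 266.]]
(-0.0215, 0, 0.054) [[322. 297.]]
(0.0245, 0, 0.054) [[322. 227.]]
```

View pics/w4.png

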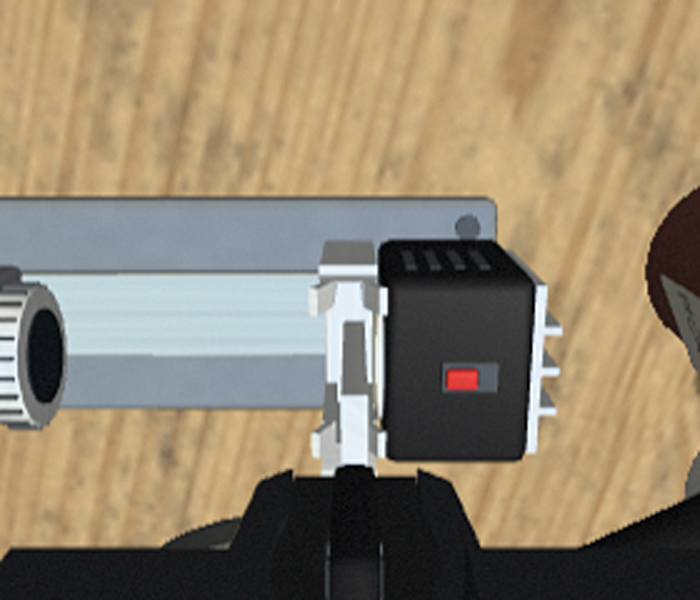

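Filter's far lower edge is at crop (355,320). The slot bracket's ears are at y≈298 and 440, x from 310 to 386, so the slot centre is at about (348,369). The filter needs to go about 2 mm along -y of the tool.

```bash
python3 -c "
from h import *
d=dict(np.load('w4.npz')); t,Q=tool()
for n,c,z in(('slot',(348,369),.093),('slotTopEar',(348,298),.093),('slotLowEar',(348,440),.093),('filt',(354.5,320),.1184)):
    X=px2w(d,(180+c[0]/2.5,100+c[1]/2.5),z)[0]; print(n,X.round(4),(Q.inv().apply(X-t)*1000).round(1))
print('base TR',(px2w(d,(180+496/2.5,100+198/2.5),.014)[0]-[.4759,.388,0]).round(4))"
```

```text
slot [0.4742 0.3906 0.093 ] [ 3.3 -1.7 79.4]
slotTopEar [0.469  0.4099 0.093 ] [23.3 -1.7 79.5]
slotLowEar [0.4798 0.3702 0.093 ] [-17.8  -1.7  79.4]
filt [0.4704 0.411  0.1184] [24.1  0.  54.1]
base TR [0.0383 0.0518 0.014 ]
```

carry_out --rows '[[[0.1, -0.19, 1], [0, 0, 0], 1], [[0.1, -0.19, 2], [0, 0, 0], 1], [[0.1, -0.19, 2.6], [0, 0, 0], 1], [[0.1, -0.19, 3.2], [0, 0, 0], 1], [[0.1, -0.19, 3.7], [0, 0, 0], 1], [[0.1, -0.19, 4.2], [0, 0, 0], 1], [[0.1, -0.19, 4.2], [0, 0, 0], 1], [[0.1, -0.19, 4.2], [0, 0, 0], 1]]' --newtons 12

```text
clock: 9.05
tool_pos: [0.4738, 0.387, 0.1285]
eef_rot: [0.607, 0.795, -0.0, 0.0]
contact_force: [0.4, -0.6, -1.1]
opening: 0.091
finger_force: 12.0
```

carry_out --rows '[[[0, 0, 0.5], [0, 0, 0], 1], [[0, 0, 1.0], [0, 0, 0], 1], [[0, 0, 1.5], [0, 0, 0], 1], [[0, 0, 2.0], [0, 0, 0], 1], [[0, 0, 2.5], [0, 0, 0], 1], [[0, 0, 2.5], [0, 0, 0], 1]]'

```text
clock: 9.65
tool_pos: [0.4738, 0.3868, 0.1027]
eef_rot: [0.607, 0.795, -0.0, 0.0]
contact_force: [0.6, -0.2, -0.6]
opening: 0.087
finger_force: 12.0
```

carry_out --rows '[[[0, 0, 0.2], [0, 0, 0], 1], [[0, 0, 0.4], [0, 0, 0], 1], [[0, 0, 0.5], [0, 0, 0], 1], [[0, 0, 0.6], [0, 0, 0], 1], [[0, 0, 0.6], [0, 0, 0], 1]]'

```text
clock: 10.15
tool_pos: [0.4738, 0.3872, 0.0981]
eef_rot: [0.607, 0.795, 0.0, 0.0]
contact_force: [0.4, -0.4, 2.9]
opening: 0.092
finger_force: 12.0
```

carry_out --rows '[[[0, 0, 0.2], [0, 0, 0], 1], [[0, 0, 0.3], [0, 0, 0], 1], [[0, 0, 0.3], [0, 0, 0], 1]]'

```text
clock: 10.45
tool_pos: [0.4744, 0.3879, 0.097]
eef_rot: [0.607, 0.795, 0.001, 0.0]
contact_force: [-1.4, -1.7, 15.0]
opening: 0.089
finger_force: 12.0
```

carry_out --rows '[[[0, 0, -0.2], [0, 0, 0], 1], [[0, 0, -0.2], [0, 0, 0], 0.7], [[0, 0, -0.2], [0, 0, 0], 0.7], [[0, 0, -0.2], [0, 0, 0], 0.7], [[0, 0, -0.2], [0, 0, 0], 0.7], [[0, 0, -2], [0, 0, 0], 0.7], [[0, 0, -5], [0, 0, 0], 0.7], [[0, 0, -10], [0, 0, 0], 0.7], [[0, 0, -15], [0, 0, 0], 0.7], [[0, 0, -20], [0, 0, 0], 0.7], [[0, 0, -22], [0, 0, 0], 0.7], [[0, 0, -22], [0, 0, 0], 0.7]]'

```text
clock: 11.65
tool_pos: [0.4746, 0.3888, 0.3182]
eef_rot: [0.607, 0.795, 0.004, 0.0]
contact_force: [0.0, 0.0, -0.9]
opening: 0.297
finger_force: 0.0
```

```bash
python3 - <<'E'
from h import *
s=r.get_state(); print(tool()[0],s['opening'],s['q'].round(2),s['finger_force'])
d=r.snapshot('wrist'); np.savez('w5',**d)
# black tab expected at slot (.474,.389,.132) top
ctr=np.array([.474,.388]); c,sn=np.cos(np.radians(15.2)),np.sin(np.radians(15.2))
P=[(.474+c*i*.004-sn*j*.01,.388+sn*i*.004+c*j*.01,.132) for i in(-1,1) for j in(-1,1)]
print(w2px(d,P).round(1))
u=w2px(d,[(.474,.388,.132)])[0]; u0,v0=int(u[0])-18,int(u[1])-22
g=d['image'][v0:v0+44,u0:u0+36].max(2)
for row in g[::2]: print(''.join('#' if x<45 else '+' if x<110 else '.' for x in row))
print(u0,v0)
E
```

```text
[0.47462758 0.38879356 0.31822319] 0.2971012724952883 [-0.37  0.67 -0.74  1.49  0.47  1.16 -0.92] 0.0
[[315.6 227.7]
 [315.5 207.9]
 [323.6 227.7]
 [323.7 207.9]]
.............................##+++++
.............................##+++++
.............................##+++++
.............................##+++++
................+####++......##+++++
................+######......##+++++
................#######......+#+++++
................#######......+#+++++
...............+##++++##.....+#+++++
...............+##++++#+.....##+++++
...............+##++++#+.....##+++++
...............+##++++#+.+...##+++++
...............+###+++#+.....##+++++
...............+##++++#+..+.+##+++++
...............+##++++#+....###+++++
................####++#......+#+++++
......................+......+#+++++
.............................+##++++
.............................+##++++
....................................
....................................
....................................
301 195
```

Tab stands at the expected place (px (320,218)), so the filter is home and released. Next is the cell.

```bash
python3 -c "
from h import *
for p in([.60,.05,.32],[.585,-.3034,.32]): print(go(p,np.radians(-27.5)))"
```

```text
[array([-35.87,   3.26,  -0.47]), array([ 0.1 , -0.1 , 42.77])]
[array([-69.56,  -7.49,  -0.52]), array([ 0.1 , -0.1 , 42.77])]
```

carry_out --rows '[[[-5, 0.5, 0], [0, 0, 5], 0.3], [[-10, 1, 0], [0, 0, 10], 0.3], [[-15, 1.5, 0], [0, 0, 15], 0.3], [[-20, 2, 0], [0, 0, 20], 0.3], [[-25, 2.5, 0], [0, 0, 25], 0.3], [[-30, 3, 0], [0, 0, 30], 0.3], [[-35, 3, 0], [0, 0, 35], 0.3], [[-40, 2, 0], [0, 0, 42.8], 0.3], [[-45, 0.5, 0], [0, 0, 42.8], 0.3], [[-50, -1, 0], [0, 0, 42.8], 0.3], [[-55, -3, 0], [0, 0, 42.8], 0.3], [[-60, -4.5, 0], [0, 0, 42.8], 0.3]]'

```text
clock: 12.9
tool_pos: [0.5871, -0.1929, 0.312]
eef_rot: [0.855, 0.519, -0.002, -0.001]
contact_force: [0.5, 1.1, 0.1]
opening: 0.698
finger_force: 0.0
```

```bash
python3 -c "
from h import *
print(tool()[0],r.get_state()['q'].round(2))
for p in([.585,-.3034,.28],): print(go(p,np.radians(-27.5)))"
```

```text
[ 0.58708902 -0.19290729  0.31201944] [ 0.55  0.65 -0.56  1.48  0.36  1.13 -0.56]
[array([-9.89,  4.93,  3.2 ]), array([-0.26,  0.1 , -0.  ])]
```

carry_out --rows '[[[-5, 2.5, 0], [0, 0, 0], 0.3], [[-9.9, 4.9, 0], [0, 0, 0], 0.3], [[-9.9, 4.9, 3], [0, 0, 0], 0.3], [[-9.9, 4.9, 3.2], [0, 0, 0], 0.3], [[-9.9, 4.9, 3.2], [0, 0, 0], 0.3], [[-9.9, 4.9, 3.2], [0, 0, 0], 0.3]]'

```text
clock: 13.5
tool_pos: [0.5875, -0.2985, 0.283]
eef_rot: [0.854, 0.52, 0.001, -0.001]
contact_force: [0.2, 0.8, -0.5]
opening: 0.699
finger_force: 0.0
```

```bash
python3 - <<'E'
from h import *
d=r.snapshot('wrist'); np.savez('w6',**d); cv2.imwrite('pics/w6.png',d['image'][:,:,::-1])
print(tool()[0],go([.585,-.3034,.14],np.radians(-27.5)))
u=w2px(d,[(.5849,-.3034,.092),(.5849,-.3034,.1)]); print(u)
m=(d['image'].max(2)<60).astype(np.uint8); n,l,st,c=cv2.connectedComponentsWithStats(m)
for i in range(1,n):
    if st[i,4]>100: print(st[i],c[i].round(1))
E
```

```text
[ 0.58781165 -0.29873785  0.28351962] [array([-0.56, -0.05, 14.35]), array([ 0.05, -0.08,  0.19])]
[[320.92519479 221.40677925]
 [320.91429788 223.36073941]]
[  82    0   90   69 1294] [136.8  25. ]
[    0     0   640   480 72485] [322.9 387.2]
[170  43  16  33 114] [180.6  63.1]
[245 108   7  75 110] [248.  143.2]
[155 143  62  21 455] [182.8 154.7]
[307 208  29  23 629] [320.8 219.4]
[222 399  21  40 443] [233.3 418.5]
[351 398  45  40 134] [371.7 413. ]
```

carry_out --rows '[[[-0.45, 0, 5], [0, 0, 0], 0.3], [[-0.45, 0, 10], [0, 0, 0], 0.3], [[-0.45, 0, 14], [0, 0, 0], 0.3], [[-0.45, 0, 16.5], [0, 0, 0], 0.3], [[-0.45, 0, 16.5], [0, 0, 0], 0.3], [[-0.45, 0, 16.5], [0, 0, 0], 0.3]]'

```text
clock: 14.15
tool_pos: [0.586, -0.3042, 0.1191]
eef_rot: [0.855, 0.519, 0.001, 0.001]
contact_force: [1.1, -1.1, 0.6]
opening: 0.699
finger_force: 0.0
```

```bash
python3 - <<'E'
from h import *
d=r.snapshot('wrist'); np.savez('w7',**d)
print(tool()[0],r.get_state()['contact_force'],go([.5855,-.3030,.0533],np.radians(-27.5)))
print(w2px(d,[(.5849,-.3034,.092),(.5849+.0055,-.3034+.0106,.092)]))
m=(d['image'].max(2)<60).astype(np.uint8); n,l,st,c=cv2.connectedComponentsWithStats(m)
for i in range(1,n):
    if st[i,4]>100: print(st[i],c[i].round(1))
cv2.imwrite('pics/w7.png',d['image'][:,:,::-1])
E
```

```text
[ 0.58658035 -0.30474017  0.11995192] [0.13255942 0.57162926 1.35165343] [array([ 0.1 , -0.2 ,  6.66]), array([ 0.22, -0.05,  0.04])]
[[318.05933616 283.1903084 ]
 [318.0130181  262.62734863]]
[ 52   0  36  27 478] [72.8 13.2]
[197  98   6  55 187] [199.4 126.4]
[   0  138  147   59 2315] [ 64.1 158.8]
[  0 181  19  67 292] [  8.7 209.1]
[ 291  258   54   42 2194] [317.8 278.1]
[    0   288   640   192 68304] [310.  400.5]
```

carry_out --rows '[[[0.2, -0.1, 2.5], [0, 0, 0], 0.3], [[0.2, -0.1, 5], [0, 0, 0], 0.3], [[0.2, -0.1, 6.6], [0, 0, 0], 0.3], [[0.2, -0.1, 6.6], [0, 0, 0], 0.3], [[0.2, -0.1, 6.6], [0, 0, 0], 0.3], [[0.2, -0.1, 6.6], [0, 0, 0], 1], [[0.2, -0.1, 6.6], [0, 0, 0], 1], [[0.2, -0.1, 6.6], [0, 0, 0], 1], [[0.2, -0.1, 6.6], [0, 0, 0], 1], [[0.2, -0.1, 6.6], [0, 0, 0], 1]]' --newtons 15

```text
clock: 15.2
tool_pos: [0.5849, -0.3031, 0.052]
eef_rot: [0.855, 0.519, 0.0, 0.0]
contact_force: [-0.6, -0.3, 2.3]
opening: 0.339
finger_force: 15.0
```

carry_out --rows '[[[0, 0, -1], [0, 0, 0], 1], [[0, 0, -2.5], [0, 0, 0], 1], [[0, 0, -5], [0, 0, 0], 1], [[0, 0, -9], [0, 0, 0], 1], [[0, 0, -13], [0, 0, 0], 1], [[0, 0, -17], [0, 0, 0], 1], [[0, 0, -21], [0, 0, 0], 1], [[0, 0, -25], [0, 0, 0], 1], [[0, 0, -27], [0, 0, 0], 1], [[0, 0, -27], [0, 0, 0], 1]]' --newtons 20

```text
clock: 16.2
tool_pos: [0.5865, -0.303, 0.3267]
eef_rot: [0.855, 0.519, 0.003, 0.003]
contact_force: [-0.1, -0.5, -0.2]
opening: 0.337
finger_force: 20.0
```

```bash
python3 -c "
from h import *
s=r.get_state();print(tool()[0],s['q'].round(2),s['opening'],s['contact_force'])
for p in([.60,.05,.32],[.428,.374,.30]): print(go(p,np.radians(105.2)), go(p)[0])"
```

```text
[ 0.58654187 -0.30296596  0.3267177 ] [ 0.69  0.7  -0.56  1.33  0.37  1.21 -0.38] 0.3373737151600998 [-0.06654357 -0.52552599 -0.18123553]
[array([ 31.92, -15.12,   0.58]), array([ 0.43, -0.27, 47.28])] [ 31.92 -15.12   0.58]
[array([ 52.71, -45.36,   2.35]), array([ 0.43, -0.27, 47.28])] [ 52.71 -45.36   2.35]
```

carry_out --rows '[[[4, -1.9, 0], [0, 0, -8], 1], [[8, -3.8, 0], [0, 0, -16], 1], [[12, -5.7, 0], [0, 0, -24], 1], [[16, -7.6, 0], [0, 0, -32], 1], [[20, -9.5, 0], [0, 0, -40], 1], [[24, -11.4, 0], [0, 0, -48], 1], [[28, -13.3, 0], [0, 0, -56], 1], [[32, -15.1, 0], [0, 0, -64], 1], [[35, -18.5, 0], [0, 0, -72], 1], [[38, -22, 0], [0, 0, -80], 1], [[40.5, -26, 0], [0, 0, -88], 1], [[43, -30, 0], [0, 0, -96], 1]]'

```text
clock: 17.4
tool_pos: [0.5156, 0.2179, 0.3207]
eef_rot: [0.184, 0.983, -0.001, -0.001]
contact_force: [0.3, 0.7, -0.3]
opening: 0.336
finger_force: 20.0
```

```bash
python3 -c "
from h import *
s=r.get_state();print(tool()[0],s['q'].round(2),s['opening'])
print(go([.4205,.3732,.25],np.radians(105.2)))"
```

```text
[0.51561198 0.21792954 0.32069945] [ 0.08  0.66 -1.    1.63  0.59  1.18  0.14] 0.3362397425967954
[array([14.47, 11.05,  7.07]), array([ -0.07,  -0.08, -36.37])]
```

carry_out --rows '[[[3.5, 2.7, 0], [0, 0, -8], 1], [[7, 5.4, 0], [0, 0, -16], 1], [[10.5, 8.1, 1], [0, 0, -24], 1], [[14.5, 11, 3], [0, 0, -32], 1], [[14.5, 11, 6], [0, 0, -36.4], 1], [[14.5, 11, 7], [0, 0, -36.4], 1], [[14.5, 11, 7], [0, 0, -36.4], 1], [[14.5, 11, 7], [0, 0, -36.4], 1], [[14.5, 11, 7], [0, 0, -36.4], 1]]'

```text
clock: 18.3
tool_pos: [0.4239, 0.3721, 0.2527]
eef_rot: [-0.128, 0.992, 0.0, 0.001]
contact_force: [0.1, 0.3, -0.2]
opening: 0.333
finger_force: 20.0
```

```bash
python3 -c "
from h import *
s=r.get_state();print(tool()[0],s['q'].round(2),s['opening'])
print(go([.4205,.3732,.15],np.radians(105.2)),go([.4205,.3732,.064],np.radians(105.2)))"
```

```text
[0.42388572 0.37214832 0.25274477] [-0.22  0.79 -1.08  1.71  0.77  1.13  0.29] 0.3328639688029477
[array([ 0.32,  0.18, 10.27]), array([ 0.03,  0.1 , -0.5 ])] [array([ 0.33,  0.18, 18.87]), array([ 0.03,  0.1 , -0.5 ])]
```

```bash
python3 - <<'E'
from h import *
d=r.snapshot('wrist'); np.savez('w8',**d); im=d['image']
c,s=np.cos(np.radians(15.2)),np.sin(np.radians(15.2)); L=np.array([.4253,.3745])
W=lambda x,y,z:np.array([L[0]+c*x-s*y,L[1]+s*x+c*y,z])
print('base edges pred',w2px(d,[W(-.10,.04,.014),W(-.10,-.04,.014),W(-.05,.04,.014),W(-.05,-.04,.014)]).round(1).tolist())
print('axis z=.07',w2px(d,[W(-.10,0,.07),W(-.06,0,.07)]).round(1).tolist())
for z in(-.05,-.075,-.095,-.11):
    v=int(w2px(d,W(z,0,.08))[0,1]); print(z,v,''.join('#' if im[v,u].max()<60 else 'b' if int(im[v,u,2])+12>int(im[v,u,0]) else '.' for u in range(200,440,2)))
E
```

```text
base edges pred [[361.5, 113.7], [284.9, 114.3], [360.2, 162.7], [286.8, 163.2]]
axis z=.07 [[323.5, 110.6], [323.8, 156.8]]
-0.05 168 ########....................................bbbbbbbbbb######bbbb####bbbbbbbbbbbb........................................
-0.075 140 ...........................................bbbbbbbbb#########bbb#######bbbbbb####.......................................
-0.095 116 ...........................................bbbbbbbbb#########bb#########bbbbbbbb........................................
-0.11 97 ............bb.b........................................................................................................
```

The base edges and tube are within 1 px of prediction, so the alignment is good. I'm descending.

carry_out --rows '[[[0.3, 0.2, 2], [0, 0, -0.5], 1], [[0.3, 0.2, 5], [0, 0, -0.5], 1], [[0.3, 0.2, 8], [0, 0, -0.5], 1], [[0.3, 0.2, 10.3], [0, 0, -0.5], 1], [[0.3, 0.2, 10.3], [0, 0, -0.5], 1], [[0.3, 0.2, 10.3], [0, 0, -0.5], 1]]'

```text
clock: 18.95
tool_pos: [0.4198, 0.374, 0.1496]
eef_rot: [-0.133, 0.991, 0.0, 0.0]
contact_force: [0.5, -0.8, -0.7]
opening: 0.341
finger_force: 20.0
```

```bash
python3 -c "
from h import *
s=r.get_state();print(tool()[0],s['q'].round(2),s['opening'],s['contact_force'])
print(go([.4205,.3732,.064],np.radians(105.2)))"
```

```text
[0.41978775 0.37402526 0.14959803] [-0.28  0.91 -0.98  1.82  0.94  0.96  0.16] 0.34118282446518655 [ 0.53169248 -0.76704117 -0.67657539]
[array([-0.04, -0.11,  8.56]), array([0.05, 0.05, 0.13])]
```

carry_out --rows '[[[0, -0.1, 1.5], [0, 0, 0], 1], [[0, -0.1, 3], [0, 0, 0], 1], [[0, -0.1, 4.5], [0, 0, 0], 1], [[0, -0.1, 6], [0, 0, 0], 1], [[0, -0.1, 6], [0, 0, 0], 1]]'

```text
clock: 19.45
tool_pos: [0.4188, 0.3713, 0.086]
eef_rot: [-0.134, 0.991, -0.002, -0.002]
contact_force: [-0.8, -1.4, -1.0]
opening: 0.336
finger_force: 20.0
```

carry_out --rows '[[[0, 0.1, 1], [0, 0, 0], 1], [[0, 0.1, 2], [0, 0, 0], 1], [[0, 0.1, 2.3], [0, 0, 0], 1], [[0, 0.1, 2.3], [0, 0, 0], 1], [[0, 0.1, 2.3], [0, 0, 0], 1], [[0, 0.1, 2.3], [0, 0, 0], 1]]'

```text
clock: 20.05
tool_pos: [0.4195, 0.3739, 0.0659]
eef_rot: [-0.134, 0.991, 0.0, 0.0]
contact_force: [0.2, -0.1, -0.1]
opening: 0.338
finger_force: 20.0
```

```bash
python3 - <<'E'
from h import *
s=r.get_state();t,Q=tool();print(t,s['opening'],s['contact_force'],go([.4205,.3732,.064],np.radians(105.2)))
q=t[:2]-[.4253,.3745]; c,sn=np.cos(np.radians(15.2)),np.sin(np.radians(15.2)); print('along',c*q[0]+sn*q[1],'across',-sn*q[0]+c*q[1])
d=r.snapshot('wrist'); np.savez('w9',**d); im=d['image']
u=w2px(d,t+Q.apply([[0,0,-.04],[0,0,-.048]])); print('stopper pred',u.round(1).tolist())
for v in range(255,330,6): print(v,''.join('#' if im[v,k].max()<60 else 'b' if int(im[v,k,2])+12>int(im[v,k,0]) else '.' for k in range(180,460,3)))
e=r.snapshot('side'); P=[[.474,.388,z] for z in(.132,.1)]+[[.4205,.3732,.07]]; print(w2px(e,P).round(0).tolist())
E
```

```text
[0.41947374 0.37390777 0.06594515] 0.3382646389924652 [ 0.19207347 -0.06989376 -0.07772008] [array([-0.08, -0.1 ,  0.19]), array([0.02, 0.03, 0.18])]
along -0.005777710914717471 across 0.0009560719568911616
stopper pred [[323.2, 363.0], [323.3, 378.0]]
255 ..........................bbbbbbbbbbbbbbbbbbbbbbbbbbbbbbbbbbbbbbbbbbb.........................
261 ..........................bbbbbbbbbbbbbbbbbbbbbbbbbbbbbbbbbbbbbbbbbb..........................
267 #.........................bbbbbbbbbbbbbbbbbbbbbbbbbbbbbbbbbbbbbbbbbb..........................
273 #.........................bbbbbbbbbbbbbbbbbbbbbbbbbbbbbbbbbbbbbbbbbb..........................
279 ##........................bbbbbbbbbbbbbbbbbbbb...bbbbbbbbbbbbbbbbbbb..........................
285 #b........................bbbbbbbbbbbbbbbbbbb.....bbbbbbbbbbbbbbbbbb..........................
291 bb#........................b########bbbbbbbbbb...bbbbbbbbbb########b..........................
297 bb#.......................##########bbbbbbbbbbbbbbbbbbbbbbbb#########.........................
303 b##......................##########bbbbbbbbbbbbbbbbbbbbbbbbb###########.......................
309 b##.....................###########bbbbbbbbbbbbbbbbbbbbbbbbbb###########......................
315 b#b...................############bbbbbbbbbbbbbbbbbbbbbbbbbbb############.....................
321 ###################..#############b#######################################...#################
327 ###################.########################################################.#################
[[285.0, 173.0], [285.0, 185.0], [266.0, 198.0]]
```

carry_out --rows '[[[0, -0.05, 0.2], [0, 0, 0], 1], [[0, -0.05, 0.2], [0, 0, 0], 1], [[0, -0.05, 0.2], [0, 0, 0], 1], [[0, -0.05, 0.2], [0, 0, 0], 1], [[0, -0.05, 0.2], [0, 0, 0], 1], [[0, -0.05, 0.2], [0, 0, 0], 1], [[0, -0.05, 0.2], [0, 0, 0], 1], [[0, -0.05, 0.2], [0, 0, 0], 1]]'

```text
clock: 20.95
tool_pos: [0.4195, 0.3732, 0.0636]
eef_rot: [-0.134, 0.991, -0.0, -0.0]
contact_force: [0.3, 0.7, -0.1]
opening: 0.34
finger_force: 20.0
```

```bash
python3 - <<'E'
from h import *
s=r.get_state();t,Q=tool();print(t,s['opening'],s['contact_force'],s['finger_force'],abs(s['qd']).max())
if abs(s['contact_force']).max()<3 and s['finger_force']>10: print(r.finish_job())
E
```

```text
[0.41945857 0.37317566 0.06355874] 0.34038807185954273 [ 0.32239966  0.67363651 -0.07733613] 19.999953678343445 0.0028184202268852713
the job is handed in; nothing more can be done
None
```

The job is handed in at about 21 s with no verdict shown: the polariser is seated in the lamp slot and released, and the cell is held still in the gap by its frosted faces, about 6 mm off centre towards the viewing tube and within about 1 mm across by my measurements.

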